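# Serve the big biscuit onto the empty saucer with the spatula

### The arm

A 6-joint arm with a two-finger parallel gripper is mounted at the origin on the work surface. World frame = base frame: x ahead of the robot, y to its left, z up, the work surface at z = 0. Lengths are in m, angles in rad, forces in N, time in s.
With the tool pointing down it reaches from about 0.25 to 0.775 m from the base axis. Payload 4 kg.
Tool frame: the origin (TCP) lies at the very end of the fingers, on their centre line; the grasp point (between the pads) lies 19 mm behind it (tcp_to_grasp is the distance from the TCP to the grasp point, in m); z points along the fingers, y is the line along which they close (so a half turn about z gives the same grasp; the last joint's range is limited). The gripper opens to 94 mm and grips with 3 to 60 N. Pads are 16 mm wide; open, the fingers measure 119 mm over their backs; the gripper's body (75 mm by 177 mm) begins 78 mm behind the grasp point.
Start: joints at [1.103, 0.087, 1.371, -0, 1.684, -0.103], TCP at [0.196, 0.514, 0.206] pointing down, gripper open.
Joint ranges: [-3.1, 3.1], [-0.76, 2.03], [0.27, 2.55], [-1.08, 4.22], [0.17, 2.65], [-2.57, 2.57]. Speed limits (rad/s): [2.79, 2.79, 3.14, 3.14, 3.14, 3.14].

### API

Orientations are given as [roll, pitch, yaw] about the fixed x, y, z axes, in that order (R = Rz(yaw) Ry(pitch) Rx(roll)).
In Python, from bench import * gives the robot as it stands.
- The arm moves only by the tool creep_tool, called after "Call:" as name([rows], argument=value, ...), one row to a line, values as JSON. Schema: {"type":"object","properties":{"motion":{"type":"array","items":{"type":"object","properties":{"jaw":{"type":"number"},"xyz":{"type":"array","items":{"type":"number"},"minItems":3,"maxItems":3},"rz":{"type":"number"}},"additionalProperties":false,"required":["jaw"]},"minItems":1,"maxItems":20},"only":{"type":"string"},"quiet":{"type":"boolean"},"lines":{"type":"string"}},"required":["motion"],"additionalProperties":false}. motion is a list of rows, 1 to 20 of them, each an object with the fields jaw (the finger opening in m), xyz (a list: dx, dy, dz in normalised numbers (1 is 0.4 m)), rz (a turn about the tool's z in fractions of the full range, 1 being 2 rad); a field left out counts as zero (the opening has to be given); each row shifts and turns the commanded pose from where the row before left it, along the tool's axes as they then stand; what a row does not reach is not made up. A row lasts 1/12 s, in which the tool goes at most 0.0417 m and 0.125 rad, less where a joint would pass 70% of its speed; a pose out of reach is approached as far as the arm can. The fingers move at their own pace and stop on an object; the grip force is fixed at half the most. Time passes only in rows, so rows that do not move let the fingers close. The tool returns the time, the measured TCP pose, the force, the opening and the grip force at its end. only (a regular expression) keeps the lines of the reply that match it, lines (a string "A,B") keeps lines A to B, and quiet returns only ok. Input that does not fit is refused with a message, and nothing moves.
- get_obs(): the state, without advancing time (a new reading comes with each control period).
- snapshot(name): name is "side" or "top"; returns a dict with "color" (420x560x3 uint8, blue, green, red), "fx", "fy", "cx", "cy" (pixels), "extrinsics" (4x4, takes a point from world to camera coordinates). Camera axes: x right, y down, z forward; pixel columns grow to the right and rows downward; lengths in m; the calibration is good to about 2 mm. A picture is of the moment at which its call begins. There is no depth.
- close_job(): hands the job in; it is judged then, once.
The state is a dict: "time": time; "joint_positions": joint angles; "qvel": joint speeds; "joint_torque": joint torques, N m; "tool_pos": TCP position; "ee_rot": TCP orientation; "wrist_force": force on the tool from outside, world axes, zero at the start; "wrist_torque": the same for the moment, N m; "width": finger opening in m; "finger_force": force on a finger pad.
Only numpy, scipy, OpenCV 4.12 (cv2) and the standard library are available. Lean on these libraries where they do the work, as an engineer would, in place of code of your own. Each camera call takes 0.05 s, during which the arm holds its last target. There are 200 camera calls.

### The job

Take the offset spatula out of its wooden rest and serve the big thin biscuit from the baking sheet onto the empty red saucer, never touching it with the gripper: work the blade in under it, with the turned-up edge of the sheet as a stop, carry it across lying flat on the blade and let it slide off from just above, so that it lies flat in the middle of the saucer. The biscuit is brittle: do not squash it or let it drop. Leave the saucer and everything else where they stand, and at the end lay the spatula down flat, blade down, on the counter or the baking sheet, clear of the saucers.

Things in the scene. Friction and masses are not known exactly. Their poses are not given: they have to be found in the camera images.
- cookie: The big biscuit: thin round almond crisp, 90 mm across, 6 mm thick, 60 g give or take a third, rigid. Underside 85 mm across; lower rim bevelled (rises 2 mm over 2.5 mm), upright to 3 mm, then bevelled to the flat top. Friction on sheet, blade and saucer about 0.35. Lies on the baking sheet, its centre 60 to 120 mm short (in y) of the turned-up edge. Origin: centre of the underside, z up.
- small_cookie: A small thick cookie, 62 mm across, 19 mm high, loose on the baking sheet about 120 mm to one side (+x or -x) of the biscuit. Bystander. Origin: centre of the underside, at the height of the sheet's top like the biscuit's. The sheet: aluminium, fixed on a board, 250 mm (x) by 300 mm (y), top 18 to 36 mm above the counter, sides within 0.12 rad of the world's x and y.
- spatula: Offset spatula, 125 g, loose, standing nose down in its rest. Frame: x to the blade's front edge, z up from the blade, origin on its underside. Steel blade x -55 to +50 mm, 80 mm wide, 1.6 mm thick, square edges. Neck 20 mm wide, from x -49, z 2 to x -87, z 45 mm. Straight black handle parallel to the blade, x -83 to -193 mm, 18 mm wide (flat sides), 16 mm high, centred at z 45 mm.
- rest: Sloped wooden rest, fixed, base 150 by 110 mm, 140 mm high. The blade lies on its board, which slopes at 60 degrees to the level (nose down, heading along the rest's +x; handle up and back to -x), between cheeks 10 mm high and on a 10 mm foot ledge. Lift the spatula straight off the board or up along it. Origin: centre of the base on the counter; yaw within 0.4 rad.
- spatula_grip (a point): Point on the centre line of the handle at spatula x -120, z 45 mm: a good place to pinch across the 18 mm width; about 195 mm above the counter at the start, with free space around it.
- spatula_tip (a point): Middle of the blade's front edge, on its underside (spatula x 50, y 0, z 0 mm).
- saucer: The empty red ceramic saucer, loose, 240 g, 148 mm across, rim 16 mm high. Flat inner floor about 96 mm across, 5 mm above the counter, then rising to the rim. Origin: centre of the underside. It stands past the turned-up edge of the sheet: that edge runs along the sheet's whole +y side, an upright lip 3 mm thick, 14 mm above the sheet; the other three edges are plain.
- glass_saucer: An identical red saucer that carries a tea glass. Bystander. Origin: centre of the underside.
- tea_glass: Tulip-shaped tea glass, 88 mm high, 54 mm across, standing in the other saucer. Bystander. Origin: centre of the underside.
- sugar_bowl: Closed white porcelain sugar bowl with lid knob and two small handles, 100 mm across the body, 98 mm high. Bystander. Origin: centre of the underside.
Not all that is in view belongs to the job. There is more than one size of the cookie; the job needs the largest.

How it is judged:
On the way:
1. the big biscuit has been lifted clear of the baking sheet, lying on the spatula's blade (height (world z) of cookie above 0.06 m and angle between cookie's own z axis and vertical below 0.4 rad and x of cookie in the frame of spatula between -0.06 and 0.05 m and contact force between cookie and spatula above 0.1 N), for 0.3 s.
At the end, for the whole second after the job is handed in: The big biscuit rests face up in the empty saucer, within 25 mm of its centre, tilted under 0.2 rad; the saucer is within 30 mm of its start; the spatula lies at rest, blade down, on counter or sheet (tilt under 0.4 rad, grip point under 110 mm high), touching neither biscuit nor saucers (horizontal distance between cookie and saucer below 0.025 m and height (world z) of cookie between 0.002 and 0.02 m and angle between cookie's own z axis and vertical below 0.2 rad and linear speed of each of cookie, spatula below 0.02 m/s and distance of saucer from where it was at the start of the episode below 0.03 m and angle between saucer's own z axis and vertical below 0.06 rad and contact force between cookie and saucer above 0.1 N and contact force between spatula and cookie below 0.02 N and contact force between spatula and saucer below 0.02 N and contact force between spatula and glass_saucer below 0.02 N and height (world z) of spatula_grip below 0.11 m and angle between spatula's own z axis and vertical below 0.4 rad).
It fails at once if the gripper or arm touched the big biscuit (contact force between any of the fingers, the arm and cookie above 0.3 N).
It fails at once if the big biscuit was squashed or knocked: more than 20 N on it (contact force between anything else and cookie above 20 N).
It fails at once if the big biscuit was dropped or flung (faster than 1 m/s) (linear speed of cookie above 1 m/s).
It fails at once if the small cookie, the other saucer, its tea glass or the sugar bowl was moved by more than 20 mm (distance of any of small_cookie, glass_saucer, tea_glass, sugar_bowl from where it was at the start of the episode above 0.02 m).
It also fails if it takes over 62 s, if anything falls off the work surface, if the arm or the gripper's body presses on something with over 40 N, if the wrist force passes 120 N, or if a joint passes its speed limit or range.

## Working session

There is one attempt and no reset: what is moved stays moved. The work goes in short steps, Python scripts to look and compute and a tool call to move; the robot and the scene stay as the last step left them, time stands still between calls to the robot, and variables do not carry over. Pictures are saved under pics/ and viewed, at most 10 in all, crops included, and the job is handed in when it is done.

```bash
ls; mkdir -p pics
```

Run:
```python
from bench import *
import cv2,numpy as np
o=get_obs()
print({k:np.round(v,3).tolist() for k,v in o.items()})
for n in("side","top"):
    s=snapshot(n);cv2.imwrite(f"pics/{n}0.png",s["color"]);np.savez(f"pics/{n}0.npz",**s)
    print(n,s["fx"],s["fy"],s["cx"],s["cy"],np.round(s["extrinsics"],4).tolist())
```

```text
pics
{'time': 0.0, 'joint_positions': [1.103, 0.088, 1.372, -0.0, 1.684, -0.103], 'qvel': [0.001, -0.001, -0.001, -0.001, -0.002, -0.003], 'joint_torque': [-0.0, -34.019, -30.243, 0.072, 0.033, -0.0], 'tool_pos': [0.196, 0.513, 0.204], 'ee_rot': [-3.139, -0.0, 2.777], 'wrist_force': [-0.412, -0.426, 0.641], 'wrist_torque': [0.026, 0.004, -0.005], 'finger_force': 0.0, 'width': 0.094}
side 494.73862744596744 494.73862744596744 280.6207626212181 205.9973633826457 [[0.6817, -0.7314, 0.0173, -0.3061], [-0.4922, -0.476, -0.7288, 0.3307], [0.5413, 0.4883, -0.6845, 1.322], [0.0, 0.0, 0.0, 1.0]]
top 379.6186904853101 379.6186904853101 276.96415263578973 207.3344276111261 [[0.0031, -1.0, 0.0073, 0.0126], [-0.9875, -0.0042, -0.1577, 0.5007], [0.1577, -0.0067, -0.9875, 1.1666], [0.0, 0.0, 0.0, 1.0]]
```

View pics/side0.png

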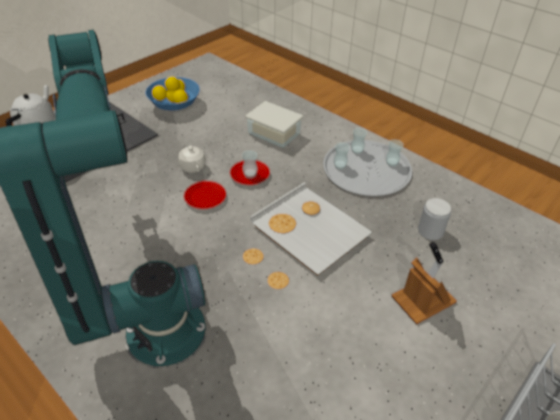

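View pics/top0.png

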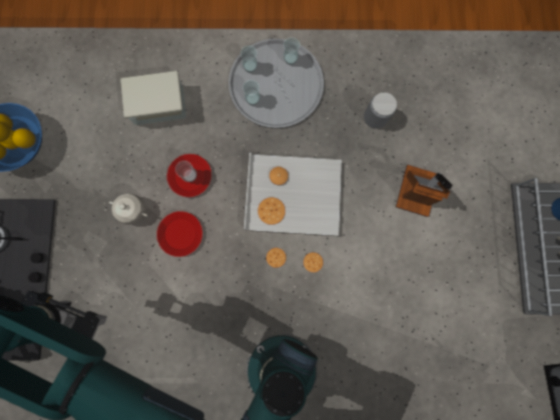

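The side view shows the rest at about (425,290) with the handle at (436,252). The sheet is around (312,228) with the big biscuit at (282,223) and the small cookie at (311,208). The empty saucer is at (205,195).

In the top view the empty saucer is at (180,234), the lip runs along column 248, the biscuit is at (271,210) and the handle is at (443,181).

Create h.py:
```python
import numpy as np, cv2
def load(n): return dict(np.load(f"pics/{n}.npz"))
def ray(s,u,v):
    E=s["extrinsics"];R=E[:3,:3];c=-R.T@E[:3,3]
    d=R.T@np.array([(u-s["cx"])/s["fx"],(v-s["cy"])/s["fy"],1]);return c,d/np.linalg.norm(d)
def onz(s,u,v,z): c,d=ray(s,u,v);return c+d*(z-c[2])/d[2]
def tri(s1,p1,s2,p2):
    c1,d1=ray(s1,*p1);c2,d2=ray(s2,*p2)
    t=np.linalg.lstsq(np.stack([d1,-d2],1),c2-c1,rcond=None)[0]
    a=c1+t[0]*d1;b=c2+t[1]*d2;return (a+b)/2,np.linalg.norm(a-b)
def proj(s,p):
    q=s["extrinsics"]@np.r_[p,1];return np.array([s["fx"]*q[0]/q[2]+s["cx"],s["fy"]*q[1]/q[2]+s["cy"]])
def blobs(m,amin=40):
    n,l,st,c=cv2.connectedComponentsWithStats(m.astype(np.uint8))
    out=[]
    for i in range(1,n):
        if st[i,4]>=amin:
            k=max(cv2.findContours((l==i).astype(np.uint8),0,1)[0],key=len)
            out.append((st[i,4],c[i],k))
    return out
```

Run:
```python
from h import *
S=load("side0");T=load("top0")
for nm,s in(("S",S),("T",T)):
    hsv=cv2.cvtColor(s["color"],cv2.COLOR_BGR2HSV);H,Sa,V=cv2.split(hsv)
    for lab,m in(("red",((H<6)|(H>174))&(Sa>150)&(V>60)),("cook",(H>=8)&(H<25)&(Sa>90)&(V>150))):
        for a,c,k in blobs(m):
            e=cv2.fitEllipse(k) if len(k)>5 else None
            if a<900 or lab=="red":print(nm,lab,a,c.round(1),np.round(e[0],1),np.round(e[1],1),onz(s,*e[0],0.016 if lab=="red" else .03).round(4))
a=cv2.resize(S["color"][225:335,380:470],None,fx=4.4,fy=4.4,interpolation=2)
b=cv2.resize(T["color"][150:230,385:465],None,fx=4.8,fy=4.8,interpolation=2)
W=np.zeros((484,784,3),np.uint8);W[:a.shape[0],:396]=a[:484,:396];W[:384,400:784]=b;cv2.imwrite("pics/rest.png",W)
a=cv2.resize(S["color"][175:280,240:380],None,fx=2.8,fy=2.8,interpolation=2)
b=cv2.resize(T["color"][145:245,237:352],None,fx=3.4,fy=3.4,interpolation=2)
W=np.zeros((345,792,3),np.uint8);W[:a.shape[0],:392]=a;W[:340,400:791]=b;cv2.imwrite("pics/sheet.png",W)
```

```text
S red 522 [249.3 173.6] [249.3 172.3] [22.2 37.2] [0.6049 0.3002 0.016 ]
S red 895 [204.7 194.6] [204.7 194.5] [26.5 40.7] [0.4148 0.3237 0.016 ]
S cook 724 [210.4  50.7] [210.2  51.8] [15.6 88.7] [1.1129 1.0942 0.03  ]
S cook 815 [263.1  63.9] [263.1  64.4] [22.5 54.8] [1.204  0.8181 0.03  ]
S cook 374 [133.5  79.6] [132.5  80. ] [ 7.7 71.7] [0.6847 1.131  0.03  ]
S cook 147 [343.1 106.8] [343.1 106.9] [ 6.7 26.7] [1.1738 0.3152 0.03  ]
S cook 151 [408.2 136. ] [407.8 136.4] [ 8.3 23.2] [1.1814e+00 9.0000e-04 3.0000e-02]
S cook 225 [481.2 172.5] [481.3 172.6] [10.1 27.3] [ 1.1748 -0.3126  0.03  ]
S cook 184 [310.6 207.8] [310.6 207.8] [12.3 17. ] [0.605  0.0105 0.03  ]
S cook 400 [282. 223.] [282. 223.] [18. 26.] [0.4876 0.0305 0.03  ]
S cook 250 [252.6 256. ] [252.6 256. ] [14.5 19.7] [ 0.3249 -0.0007  0.03  ]
S cook 286 [277.9 280. ] [277.9 280. ] [16.2 20.4] [ 0.3113 -0.1169  0.03  ]
S cook 44 [431.6 279.2] [431.7 279.3] [ 3.5 13.2] [ 0.6195 -0.4349  0.03  ]
S cook 104 [416.8 314.8] [416.8 314.8] [ 9.5 12.7] [ 0.4843 -0.4688  0.03  ]
S cook 185 [ 49.9 403.4] [ 48.7 401.7] [ 5.8 41. ] [-0.3132  0.0229  0.03  ]
S cook 47 [ 69.8 411.5] [ 68.8 410.7] [ 3.2 23.6] [-0.2925 -0.0297  0.03  ]
T red 1112 [189.7 176.3] [188.8 175. ] [41.3 43.2] [0.6106 0.3037 0.016 ]
T red 1572 [179.4 233.5] [179.4 233.5] [43.  44.7] [0.4184 0.3263 0.016 ]
T cook 85 [ 17.3 136.4] [ 17.4 136.5] [ 8.8 10.6] [0.7343 0.8678 0.03  ]
T cook 234 [277.5 175.2] [277.5 175.2] [15.7 17.2] [0.6079 0.0129 0.03  ]
T cook 578 [271.  210.4] [271.  210.4] [26.1 26.4] [0.4922 0.0333 0.03  ]
T cook 290 [275.6 257.2] [275.6 257.2] [18.  18.7] [0.3437 0.0181 0.03  ]
T cook 297 [312.6 262. ] [312.6 262. ] [18.5 18.6] [ 0.3293 -0.0979  0.03  ]
```

View pics/rest.png

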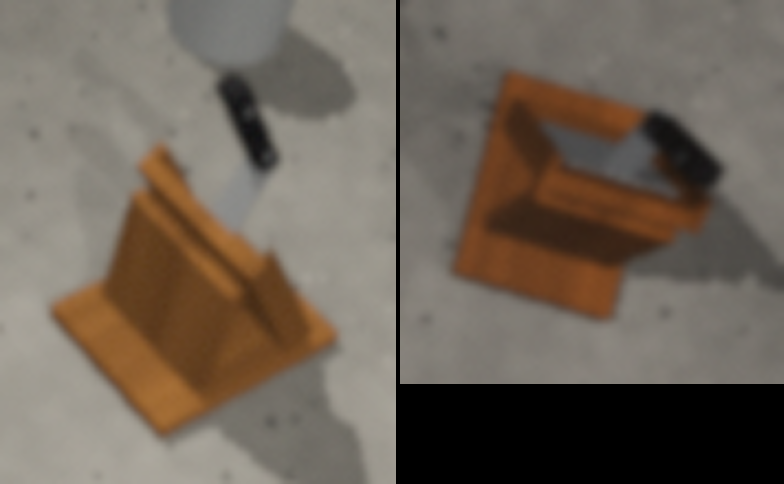

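View pics/sheet.png

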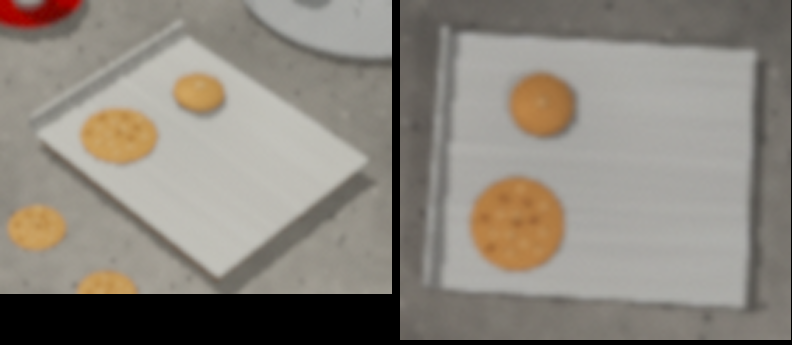

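The rest crop shows the base corners and the blade on the +x face, so the rest heading is roughly +x, yaw about -0.24. The black handle is clear in both views. The sheet crop shows the lip on the left (+y), with the biscuit about 70 mm short of it.

Run:
```python
from h import *
S=load("side0");T=load("top0")
P=lambda n,a,b:print(n,*[np.round(x*1000,1) for x in tri(S,a,T,b)])
P("biscuit",(282,223),(271,210.4));P("small",(310.6,207.8),(277.5,175.2));P("saucer",(204.7,194.5),(179.4,233.5))
# sheet by mask of bright low-saturation, quad
def sheet(s,c):
    hsv=cv2.cvtColor(s["color"],cv2.COLOR_BGR2HSV);m=((hsv[...,2]>165)&(hsv[...,1]<40))|((hsv[...,0]>5)&(hsv[...,0]<25)&(hsv[...,1]>90)&(hsv[...,2]>120))
    m=cv2.morphologyEx(m.astype(np.uint8),cv2.MORPH_OPEN,np.ones((3,3)))
    for a,_,k in blobs(m,2000):
        if cv2.pointPolygonTest(k,c,False)>0:
            h=cv2.convexHull(k);return cv2.approxPolyN(h,4,ensure_convex=True).reshape(-1,2)
qs,qt=sheet(S,(320,230)),sheet(T,(300,210));print(qs.tolist(),qt.tolist())
P("c +x-y",(371.1,232.1),(341.4,159.7));P("c -x-y",(317.9,274.3),(339,235.3))
def handle(s,x0,x1,y0,y1):
    m=np.zeros(s["color"].shape[:2],bool);m[y0:y1,x0:x1]=s["color"][y0:y1,x0:x1].max(2)<55
    a,c,k=max(blobs(m,15),key=lambda b:b[0]);r=cv2.minAreaRect(k);b=cv2.boxPoints(r)
    i=np.argsort([np.linalg.norm(b[0]-b[j]) for j in(1,2,3)])[0]+1;j=[q for q in(1,2,3) if q!=i]
    e=np.array([(b[0]+b[i])/2,(b[j[0]]+b[j[1]])/2]);e=e[np.argsort(e[:,1])];print(a,c,e.round(1).tolist());return c,e
cs,es=handle(S,415,460,235,270);ct,et=handle(T,430,460,168,195)
P("h centre",cs,ct)
for i in(0,1):
  for j in(0,1): P(f"h end {i}{j}",es[i],et[j])
B=[(406.9,164.6),(396.5,206.7),(428.8,216.7)]
p=[onz(T,*b,.012) for b in B];print(np.round(p,3).tolist())
d=p[0]-p[1];print("len",np.linalg.norm(d),np.linalg.norm(p[2]-p[1]),"yaw",np.arctan2(d[1],d[0]),np.arctan2(*(p[1]-p[2])[[0,1]])*-1)
B=[(392,295.5),(417,323.5),(456,301.5)];p=[onz(S,*b,.012) for b in B];print(np.round(p,3).tolist())
```

```text
biscuit [492.5  34.   24.2] 1.6
small [608.6  13.1  26. ] 0.6
saucer [418.3 327.7  11.4] 1.2
[[372, 231], [318, 273], [252, 222], [306, 187]] [[339, 160], [337, 234], [249, 229], [255, 156]]
c +x-y [ 661.8 -196.2   22. ] 3.9
c -x-y [ 413.  -183.2   21.7] 2.5
100 [435.62 251.75] [[432.0, 242.60000610351562], [440.29998779296875, 261.8999938964844]]
146 [443.04109589 182.35616438] [[435.29998779296875, 175.8000030517578], [448.79998779296875, 189.3000030517578]]
h centre [ 544.9 -441.5  214.5] 2.0
h end 00 [ 562.6 -419.7  218.4] 2.3
h end 01 [ 516.1 -433.5  264.8] 4.8
h end 10 [ 580.3 -450.   151.3] 4.9
h end 11 [ 529.9 -463.1  204.3] 7.5
[[0.651, -0.417, 0.012], [0.509, -0.375, 0.012], [0.476, -0.479, 0.012]]
len 0.1476071002544946 0.10859420230223066 yaw -0.28295942528891715 -0.3035501000645863
[[0.505, -0.379, 0.012], [0.474, -0.48, 0.012], [0.613, -0.521, 0.012]]
```

Careful with the scale: shifts go in shares of 0.4 m and turns go in shares of 2 rad. That gives: -0.035 m / 0.4 = -0.0875, -0.03 m / 0.4 = -0.075, 0.125 rad / 2 = 0.0625.

Call:
creep_tool([
  {"jaw": 0.094, "xyz": [0, 0, -0.0875]},
  {"jaw": 0.094, "xyz": [0, 0, -0.0875], "rz": 0.0625},
  {"jaw": 0.094, "xyz": [0, 0, -0.075], "rz": 0.0625},
  {"jaw": 0.094, "rz": 0.0625},
  {"jaw": 0.094, "rz": 0.0625},
  {"jaw": 0.094, "rz": 0.0625},
  {"jaw": 0.094, "rz": 0.0625},
  {"jaw": 0.094, "rz": 0.0625},
  {"jaw": 0.094, "rz": 0.0625},
  {"jaw": 0.094, "rz": 0.0625},
  {"jaw": 0.094, "rz": 0.0625},
  {"jaw": 0.094, "rz": 0.0625},
  {"jaw": 0.094, "rz": 0.0625},
  {"jaw": 0.094, "rz": 0.0625},
  {"jaw": 0.094, "rz": 0.0625},
  {"jaw": 0.094, "rz": 0.0625},
  {"jaw": 0.094, "rz": 0.0625},
  {"jaw": 0.094, "rz": 0.0625},
  {"jaw": 0.094, "rz": 0.0625},
  {"jaw": 0.094, "rz": 0.0625},
])

```text
time: 1.77
tool_pos: [0.1961, 0.5136, 0.3048]
ee_rot: [3.141, 0.001, 0.396]
wrist_force: [0.3, 0.3, -0.7]
width: 0.0936
finger_force: 0.0
```

Call:
creep_tool([
  {"jaw": 0.094, "rz": 0.0625},
  {"jaw": 0.094, "rz": 0.0625},
  {"jaw": 0.094, "rz": 0.0625},
  {"jaw": 0.094, "rz": 0.0625},
  {"jaw": 0.094, "rz": 0.0625},
  {"jaw": 0.094, "rz": 0.0325},
  {"jaw": 0.094},
  {"jaw": 0.094},
])

```text
time: 2.43
tool_pos: [0.288, 0.4476, 0.3007]
ee_rot: [-3.116, 0.045, -0.12]
wrist_force: [0.2, -0.1, -0.1]
width: 0.0938
finger_force: 0.0
```

Scaled: 0.0314 m / 0.4 = 0.0785, 0.0236 m / 0.4 = 0.059.

Call:
creep_tool([
  {"jaw": 0.094, "xyz": [0.059, 0.0785, 0]},
  {"jaw": 0.094, "xyz": [0.059, 0.0785, 0]},
  {"jaw": 0.094, "xyz": [0.059, 0.0785, 0]},
  {"jaw": 0.094, "xyz": [0.059, 0.0785, 0]},
  {"jaw": 0.094, "xyz": [0.059, 0.0785, 0]},
  {"jaw": 0.094, "xyz": [0.059, 0.0785, 0]},
  {"jaw": 0.094, "xyz": [0.059, 0.0785, 0]},
  {"jaw": 0.094, "xyz": [0.059, 0.0785, 0]},
  {"jaw": 0.094, "xyz": [0.059, 0.0785, 0]},
  {"jaw": 0.094, "xyz": [0.059, 0.0785, 0]},
  {"jaw": 0.094, "xyz": [0.059, 0.0785, 0]},
  {"jaw": 0.094, "xyz": [0.059, 0.0785, 0]},
])

```text
time: 3.43
tool_pos: [0.524, 0.0407, 0.2786]
ee_rot: [-3.114, 0.044, -0.116]
wrist_force: [0.4, 0.3, 0.1]
width: 0.094
finger_force: 0.0
```

```bash
python3 -c "
from bench import *;print(get_obs()['joint_positions'].round(3))"
```

```text
[-0.051  0.06   1.257  0.032  1.867  1.645]
```

Scaled: 0.0362 m / 0.4 = 0.0905, -0.02 m / 0.4 = -0.05, 0.086 rad / 2 = 0.043.

Call:
creep_tool([
  {"jaw": 0.094, "xyz": [0, 0, -0.05], "rz": 0.043},
  {"jaw": 0.094, "xyz": [0, 0, -0.05], "rz": 0.043},
  {"jaw": 0.094, "xyz": [0.0373, 0.0905, 0]},
  {"jaw": 0.094, "xyz": [0.0373, 0.0905, 0]},
  {"jaw": 0.094, "xyz": [0.0373, 0.0905, 0]},
  {"jaw": 0.094, "xyz": [0.0373, 0.0905, 0]},
  {"jaw": 0.094, "xyz": [0.0373, 0.0905, 0]},
  {"jaw": 0.094, "xyz": [0.0373, 0.0905, 0]},
  {"jaw": 0.094, "xyz": [0.0373, 0.0905, 0]},
  {"jaw": 0.094, "xyz": [0.0373, 0.0905, 0]},
  {"jaw": 0.094, "xyz": [0.0373, 0.0905, 0]},
  {"jaw": 0.094, "xyz": [0.0373, 0.0905, 0]},
  {"jaw": 0.094, "xyz": [0.0373, 0.0905, 0]},
  {"jaw": 0.094, "xyz": [0.0373, 0.0905, 0]},
  {"jaw": 0.094, "xyz": [0.0373, 0.0905, 0]},
  {"jaw": 0.094},
])

```text
time: 4.77
tool_pos: [0.5755, -0.4728, 0.2912]
ee_rot: [-3.121, 0.057, -0.295]
wrist_force: [0.7, -0.6, -2.9]
width: 0.0938
finger_force: 0.0
```

```bash
python3 -c "
from bench import *;print(get_obs()['joint_positions'].round(3))"
```

```text
[-0.761  0.648  0.465 -0.008  2.088  1.103]
```

Scaled: 0.02 m / 0.4 = 0.05, 0.01 m / 0.4 = 0.025.

Call:
creep_tool([
  {"jaw": 0.094, "xyz": [0.05, 0.025, 0]},
  {"jaw": 0.094, "xyz": [0.05, 0.025, 0]},
  {"jaw": 0.094},
])

```text
time: 5.02
tool_pos: [0.6039, -0.4919, 0.285]
ee_rot: [-3.119, 0.053, -0.288]
wrist_force: [-0.7, -0.3, -2.3]
width: 0.0941
finger_force: 0.0
```

```bash
python3 -c "
from bench import *;print(get_obs()['joint_positions'].round(3))"
```

```text
[-0.755  0.772  0.279 -0.005  2.148  1.103]
```

Scaled: 0.014 m / 0.4 = 0.035, 0.003 m / 0.4 = 0.0075.

Call:
creep_tool([
  {"jaw": 0.094, "xyz": [0.035, 0.0075, 0]},
  {"jaw": 0.094},
  {"jaw": 0.094},
])

```text
time: 5.27
tool_pos: [0.6094, -0.4933, 0.2902]
ee_rot: [-3.129, 0.033, -0.289]
wrist_force: [0.3, -0.7, 0.3]
width: 0.0939
finger_force: 0.0
```

```bash
python3 -c "
from bench import *;print(get_obs()['joint_positions'].round(3))"
```

```text
[-0.751  0.768  0.274 -0.004  2.134  1.107]
```

Scaled: 0.02 m / 0.4 = 0.05, 0.005 m / 0.4 = 0.0125.

Call:
creep_tool([
  {"jaw": 0.094, "xyz": [0.05, 0.0125, 0]},
  {"jaw": 0.094},
  {"jaw": 0.094},
])

```text
time: 5.52
tool_pos: [0.6172, -0.4974, 0.2804]
ee_rot: [-3.132, 0.025, -0.291]
wrist_force: [0.6, -0.2, 0.3]
width: 0.0941
finger_force: 0.0
```

```bash
python3 -c "
from bench import *;print(get_obs()['joint_positions'].round(3))"
```

```text
[-0.748  0.78   0.275 -0.003  2.113  1.111]
```

Scaled: -0.02 m / 0.4 = -0.05, -0.01 m / 0.4 = -0.025.

Call:
creep_tool([
  {"jaw": 0.094, "xyz": [0.05, 0.0125, -0.05]},
  {"jaw": 0.094, "xyz": [0.025, 0.0075, -0.025]},
  {"jaw": 0.094},
])

```text
time: 5.77
tool_pos: [0.6214, -0.4959, 0.2942]
ee_rot: [3.139, -0.003, -0.291]
wrist_force: [-0.0, 0.3, 0.4]
width: 0.0938
finger_force: 0.0
```

```bash
python3 -c "
from bench import *;print(get_obs()['joint_positions'].round(3))"
```

```text
[-7.450e-01  7.630e-01  2.740e-01 -1.000e-03  2.101e+00  1.117e+00]
```

Scaled: 0.03 m / 0.4 = 0.075, -0.0267 m / 0.4 = -0.0668.

Call:
creep_tool([
  {"jaw": 0.094, "xyz": [-0.0668, -0.0253, 0]},
  {"jaw": 0.094, "xyz": [-0.0668, -0.0253, 0]},
  {"jaw": 0.094, "xyz": [-0.0668, -0.0253, 0]},
  {"jaw": 0.094},
  {"jaw": 0.094, "xyz": [0, 0, 0.075]},
  {"jaw": 0.094, "xyz": [0, 0, 0.075]},
  {"jaw": 0.094, "xyz": [0, 0, 0.075]},
  {"jaw": 0.094, "xyz": [0, 0, 0.0625]},
  {"jaw": 0.094},
  {"jaw": 0.094},
])

```text
time: 6.6
tool_pos: [0.5531, -0.4444, 0.1755]
ee_rot: [-3.141, 0.003, -0.291]
wrist_force: [0.1, 0.1, -0.2]
width: 0.0942
finger_force: 0.0
```

Run:
```python
from bench import *
from h import *
for n in("side","top"):
    s=snapshot(n);np.savez(f"pics/{n}1.npz",**s)
    print(n,proj(s,get_obs()["tool_pos"]).round(1))
    if n=="side": a=cv2.resize(s["color"][200:335,370:490],None,fx=3.3,fy=3.3,interpolation=2)
    else: b=cv2.resize(s["color"][130:230,375:475],None,fx=4,fy=4,interpolation=2)
W=np.zeros((446,800,3),np.uint8);W[:a.shape[0],:396]=a;W[:400,400:]=b;cv2.imwrite("pics/pre.png",W)
```

```text
side [435. 260.]
top [439.1 181.6]
```

View pics/pre.png

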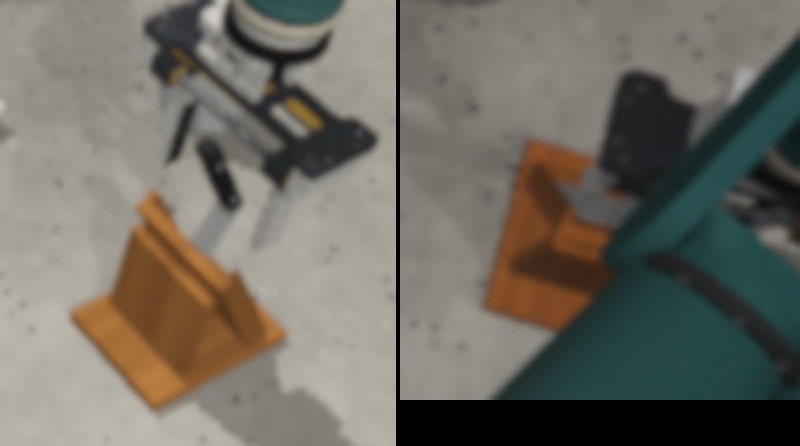

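The handle, at (220,175) in the left crop, sits centred between the open fingers, so I can close and lift.

Call:
creep_tool([
  {"jaw": 0.0},
  {"jaw": 0.0},
  {"jaw": 0.0},
  {"jaw": 0.0},
  {"jaw": 0.0},
  {"jaw": 0.0},
  {"jaw": 0},
  {"jaw": 0},
  {"jaw": 0},
  {"jaw": 0},
])

```text
time: 7.53
tool_pos: [0.5532, -0.4444, 0.1764]
ee_rot: [3.141, 0.001, -0.291]
wrist_force: [-0.7, -0.8, 1.0]
width: 0.0308
finger_force: 0.0
```

Scaled: -0.04 m / 0.4 = -0.1, -0.03 m / 0.4 = -0.075.

Call:
creep_tool([
  {"jaw": 0.0, "xyz": [0.025, 0, -0.025]},
  {"jaw": 0.0, "xyz": [0.025, 0, -0.05]},
  {"jaw": 0.0, "xyz": [0.025, 0, -0.075]},
  {"jaw": 0.0, "xyz": [0, 0, -0.1]},
  {"jaw": 0, "xyz": [0, 0, -0.075]},
  {"jaw": 0},
  {"jaw": 0},
  {"jaw": 0},
])

```text
time: 8.2
tool_pos: [0.582, -0.4529, 0.3057]
ee_rot: [3.141, 0.001, -0.291]
wrist_force: [0.5, -0.0, -0.8]
width: 0.0003
finger_force: 0.0
```

The fingers were still closing when the lift began, and they closed on air. I'll check that the spatula is undisturbed.

Run:
```python
from bench import *
from h import *
a=[]
for n in("side","top"):
    s=snapshot(n);o=load(n+"0");np.savez(f"pics/{n}2.npz",**s)
    a.append(cv2.resize(s["color"][200:335,370:490] if n=="side" else s["color"][130:230,375:475],(396,400),interpolation=2))
cv2.imwrite("pics/miss.png",np.hstack(a))
```

```text
(no output)
```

View pics/miss.png

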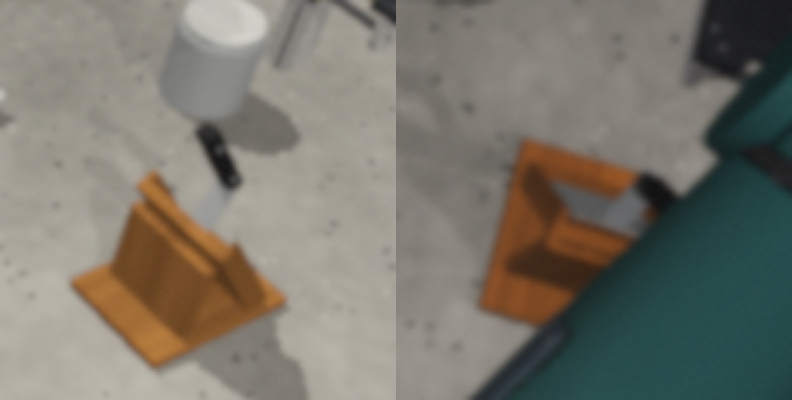

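The spatula stands as before, handle at (218,155) in the left crop. I'll open, go back down, and this time wait for the close.

Scaled: 0.035 m / 0.4 = 0.0875, 0.024 m / 0.4 = 0.06.

Call:
creep_tool([
  {"jaw": 0.06, "xyz": [-0.0378, 0, 0]},
  {"jaw": 0.06, "xyz": [-0.0375, 0, 0]},
  {"jaw": 0.06},
  {"jaw": 0.06},
  {"jaw": 0.06},
  {"jaw": 0.06},
  {"jaw": 0.06},
  {"jaw": 0.06},
  {"jaw": 0.06},
  {"jaw": 0.06, "xyz": [0, 0, 0.0875]},
  {"jaw": 0.06, "xyz": [0, 0, 0.0875]},
  {"jaw": 0.06, "xyz": [0, 0, 0.0875]},
  {"jaw": 0.06, "xyz": [0, 0, 0.06]},
  {"jaw": 0.01},
  {"jaw": 0},
  {"jaw": 0},
  {"jaw": 0},
  {"jaw": 0},
  {"jaw": 0},
  {"jaw": 0},
])

```text
time: 9.97
tool_pos: [0.5537, -0.4447, 0.1792]
ee_rot: [3.14, -0.002, -0.291]
wrist_force: [0.1, 0.8, 4.7]
width: 0.0179
finger_force: 30.0
```

Call:
creep_tool([
  {"jaw": 0},
  {"jaw": 0},
  {"jaw": 0},
])

```text
time: 10.22
tool_pos: [0.5537, -0.4447, 0.1792]
ee_rot: [3.14, -0.002, -0.291]
wrist_force: [-1.3, 1.0, 5.2]
width: 0.018
finger_force: 30.0
```

Scaled: -0.03 m / 0.4 = -0.075, -0.02 m / 0.4 = -0.05.

Call:
creep_tool([
  {"jaw": 0.0, "xyz": [0, 0, -0.025]},
  {"jaw": 0.0, "xyz": [0.0125, 0, -0.05]},
  {"jaw": 0.0, "xyz": [0.025, 0, -0.075]},
  {"jaw": 0.0, "xyz": [0.025, 0, -0.075]},
  {"jaw": 0, "xyz": [0.025, 0, -0.075]},
  {"jaw": 0},
  {"jaw": 0},
  {"jaw": 0},
])

```text
time: 10.88
tool_pos: [0.5863, -0.4542, 0.2951]
ee_rot: [-3.141, 0.004, -0.291]
wrist_force: [-0.1, 0.2, -2.3]
width: 0.0176
finger_force: 30.0
```

Run:
```python
from bench import *
from h import *
for n in("side","top"):
    s=snapshot(n);np.savez(f"pics/{n}3.npz",**s);print(proj(s,get_obs()["tool_pos"]).round(1))
    if n=="side":cv2.imwrite("pics/lift.png",cv2.resize(s["color"][190:330,360:520],(640,560),interpolation=2))
```

```text
[455.7 223.9]
[460.7 159.6]
```

View pics/lift.png

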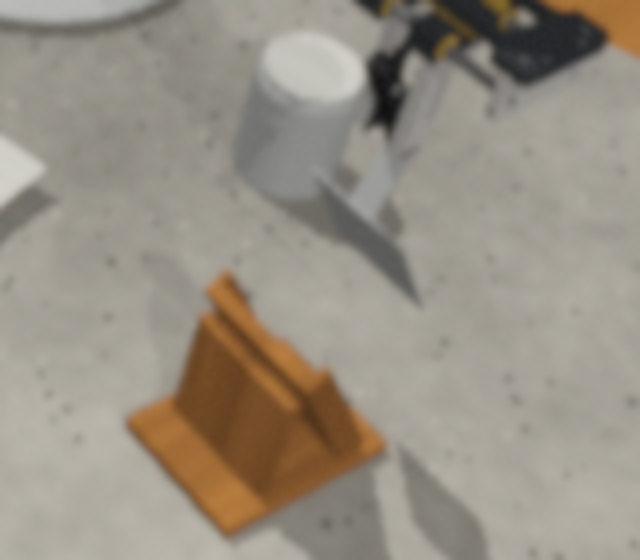

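The spatula is in the grip at its 60 degree pitch and clear of the rest. Next I turn the heading to +y (1.519) and bring it over the near part of the sheet.

Careful with the scale: shifts go in shares of 0.4 m and turns go in shares of 2 rad. That gives: -0.02 m / 0.4 = -0.05, -0.01 m / 0.4 = -0.025, -0.1207 rad / 2 = -0.0604.

Call:
creep_tool([
  {"jaw": 0, "xyz": [-0.025, 0, -0.05]},
  {"jaw": 0, "xyz": [0, 0, -0.05]},
  {"jaw": 0, "rz": -0.0604},
  {"jaw": 0, "rz": -0.0604},
  {"jaw": 0, "rz": -0.0604},
  {"jaw": 0, "rz": -0.0604},
  {"jaw": 0, "rz": -0.0604},
  {"jaw": 0, "rz": -0.0604},
  {"jaw": 0, "rz": -0.0604},
  {"jaw": 0, "rz": -0.0604},
  {"jaw": 0, "rz": -0.0604},
  {"jaw": 0, "rz": -0.0604},
  {"jaw": 0, "rz": -0.0604},
  {"jaw": 0, "rz": -0.0604},
  {"jaw": 0, "rz": -0.0604},
  {"jaw": 0, "rz": -0.0604},
  {"jaw": 0, "rz": -0.0604},
  {"jaw": 0},
])

```text
time: 12.48
tool_pos: [0.5765, -0.4512, 0.3352]
ee_rot: [-3.137, -0.002, 1.521]
wrist_force: [0.5, -0.6, -2.1]
width: 0.0176
finger_force: 30.0
```

Scaled: 0.0315 m / 0.4 = 0.0788, 0.03 m / 0.4 = 0.075.

Call:
creep_tool([
  {"jaw": 0, "xyz": [0.0788, -0.0373, 0]},
  {"jaw": 0, "xyz": [0.0788, -0.0373, 0]},
  {"jaw": 0, "xyz": [0.0788, -0.0373, 0]},
  {"jaw": 0, "xyz": [0.0788, -0.0373, 0]},
  {"jaw": 0, "xyz": [0.0788, -0.0373, 0]},
  {"jaw": 0, "xyz": [0.0788, -0.0373, 0]},
  {"jaw": 0, "xyz": [0.0788, -0.0373, 0.05]},
  {"jaw": 0, "xyz": [0.0788, -0.0373, 0.05]},
  {"jaw": 0, "xyz": [0, 0, 0.075]},
  {"jaw": 0, "xyz": [0, 0, 0.075]},
  {"jaw": 0, "xyz": [0, 0, 0.075]},
  {"jaw": 0},
])

```text
time: 13.48
tool_pos: [0.4661, -0.1909, 0.1984]
ee_rot: [-3.126, -0.006, 1.517]
wrist_force: [-0.5, -0.0, -2.8]
width: 0.0178
finger_force: 30.0
```

Scaled: 0.0145 m / 0.4 = 0.0363, 0.01 m / 0.4 = 0.025.

Call:
creep_tool([
  {"jaw": 0, "xyz": [0, 0.0363, 0]},
  {"jaw": 0, "xyz": [0, 0, 0.025]},
  {"jaw": 0, "xyz": [0, 0, 0.0125]},
  {"jaw": 0},
  {"jaw": 0},
])

```text
time: 13.9
tool_pos: [0.4851, -0.1945, 0.1924]
ee_rot: [-3.14, 0.0, 1.518]
wrist_force: [0.1, -0.1, -0.2]
width: 0.0177
finger_force: 30.0
```

```bash
python3 -c "
from bench import *;o=get_obs();print(o['ee_rot'].round(4),o['joint_positions'].round(3),o['wrist_force'].round(2))"
```

```text
[-3.1403e+00  4.0000e-04  1.5184e+00] [-4.890e-01  3.000e-02  1.457e+00 -1.000e-03  1.656e+00 -4.370e-01] [ 0.08 -0.08 -0.24]
```

Scaled: 0.008 m / 0.4 = 0.02.

Call:
creep_tool([
  {"jaw": 0, "xyz": [0, 0, 0.02]},
  {"jaw": 0, "xyz": [0, 0, 0.02]},
  {"jaw": 0, "xyz": [0, 0, 0.02]},
  {"jaw": 0},
])

```text
time: 14.23
tool_pos: [0.4864, -0.1984, 0.1737]
ee_rot: [3.136, 0.01, 1.518]
wrist_force: [-0.9, -1.8, 11.4]
width: 0.0178
finger_force: 30.0
```

Call:
creep_tool([
  {"jaw": 0, "xyz": [0, 0, 0.015]},
  {"jaw": 0, "xyz": [0, 0, 0.015]},
  {"jaw": 0},
])

```text
time: 14.48
tool_pos: [0.4875, -0.197, 0.1605]
ee_rot: [3.134, 0.006, 1.518]
wrist_force: [1.5, -2.6, 8.8]
width: 0.0181
finger_force: 30.0
```

Scaled: 0.012 m / 0.4 = 0.03, 0.01 m / 0.4 = 0.025.

Call:
creep_tool([
  {"jaw": 0, "xyz": [-0.0075, 0, 0.03]},
  {"jaw": 0, "xyz": [-0.0075, 0, 0.03]},
  {"jaw": 0, "xyz": [-0.0075, 0, 0.03]},
  {"jaw": 0, "xyz": [-0.0075, 0, 0.03]},
  {"jaw": 0, "xyz": [-0.0075, 0, 0.03]},
  {"jaw": 0, "xyz": [-0.0075, 0, 0.025]},
  {"jaw": 0},
  {"jaw": 0},
])

```text
time: 15.15
tool_pos: [0.4835, -0.212, 0.0845]
ee_rot: [-3.138, -0.001, 1.519]
wrist_force: [0.7, 0.5, -1.5]
width: 0.0177
finger_force: 30.0
```

Run:
```python
from bench import *
from h import *
a=[]
for n in("side","top"):
    s=snapshot(n);np.savez(f"pics/{n}4.npz",**s);print(proj(s,get_obs()["tool_pos"]).round(1))
    a.append(cv2.resize(s["color"][185:285,240:390] if n=="side" else s["color"][140:245,235:365],(400,300),interpolation=2))
cv2.imwrite("pics/lev.png",np.hstack(a))
```

```text
[343.4 251.7]
[351.3 210.5]
```

View pics/lev.png

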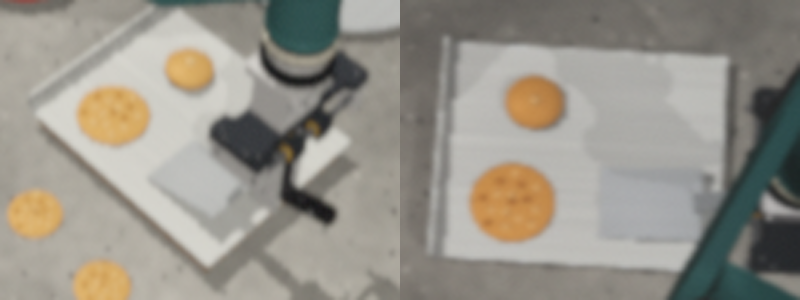

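The blade is now nearly flat on the sheet, its front edge at column 598 in the top crop and facing the biscuit squarely. I'll measure tip height and alignment.

Run:
```python
from h import *
S=load("side4");T=load("top4")
for a,b in(((309.4,232.7),(299.4,198.8)),((296.3,244.3),(300,223.3))):
    print(np.round(tri(S,a,T,b)[0]*1000,1))
for n,s in(("S",S),("T",T)):
    h=cv2.cvtColor(s["color"],cv2.COLOR_BGR2HSV)
    for a,c,k in blobs((h[...,0]>=8)&(h[...,0]<25)&(h[...,1]>90)&(h[...,2]>150),350):
        if a<700: print(n,a,onz(s,*cv2.fitEllipse(k)[0],.026).round(4))
```

```text
[529.2 -55.6  17.5]
[452.5 -60.3  25.9]
S 454 [0.4493 1.1418 0.026 ]
S 388 [0.4906 0.0332 0.026 ]
T 573 [0.493  0.0332 0.026 ]
```

Scaled: 0.006 m / 0.4 = 0.015.

Call:
creep_tool([
  {"jaw": 0, "xyz": [0, 0, 0.015]},
  {"jaw": 0, "xyz": [0, 0, 0.015]},
  {"jaw": 0},
  {"jaw": 0},
])

```text
time: 15.58
tool_pos: [0.4844, -0.2121, 0.0741]
ee_rot: [-3.141, -0.0, 1.519]
wrist_force: [0.3, -0.2, -1.1]
width: 0.0182
finger_force: 30.0
```

Scaled: 0.003 m / 0.4 = 0.0075.

Call:
creep_tool([
  {"jaw": 0, "xyz": [0, 0, 0.0075]},
  {"jaw": 0},
  {"jaw": 0},
])

```text
time: 15.83
tool_pos: [0.4846, -0.2125, 0.0715]
ee_rot: [-3.141, 0.0, 1.519]
wrist_force: [0.1, -0.3, 0.7]
width: 0.0174
finger_force: 30.0
```

Call:
creep_tool([
  {"jaw": 0, "xyz": [0, 0, 0.0075]},
  {"jaw": 0},
  {"jaw": 0},
])

```text
time: 16.08
tool_pos: [0.4845, -0.2125, 0.0683]
ee_rot: [-3.141, 0.0, 1.519]
wrist_force: [0.2, 0.6, 0.8]
width: 0.0176
finger_force: 30.0
```

Scaled: 0.012 m / 0.4 = 0.03, -0.004 m / 0.4 = -0.01.

Call:
creep_tool([
  {"jaw": 0, "xyz": [0.025, -0.01, 0]},
  {"jaw": 0, "xyz": [0.03, 0, 0]},
  {"jaw": 0, "xyz": [0.025, 0, 0]},
  {"jaw": 0, "xyz": [0.015, 0, 0]},
  {"jaw": 0, "xyz": [0.015, 0, 0]},
  {"jaw": 0, "xyz": [0.015, 0, 0]},
  {"jaw": 0, "xyz": [0.015, 0, 0]},
  {"jaw": 0},
])

```text
time: 16.75
tool_pos: [0.4835, -0.155, 0.0683]
ee_rot: [-3.141, -0.0, 1.52]
wrist_force: [0.4, 0.4, 0.2]
width: 0.0176
finger_force: 30.0
```

Scaled: 0.006 m / 0.4 = 0.015.

Call:
creep_tool([
  {"jaw": 0, "xyz": [0.015, 0, 0]},
  {"jaw": 0, "xyz": [0.015, 0, 0]},
  {"jaw": 0, "xyz": [0.015, 0, 0]},
  {"jaw": 0, "xyz": [0.015, 0, 0]},
  {"jaw": 0, "xyz": [0.015, 0, 0]},
  {"jaw": 0},
])

```text
time: 17.25
tool_pos: [0.485, -0.125, 0.0683]
ee_rot: [-3.141, -0.001, 1.52]
wrist_force: [0.1, 0.2, 0.2]
width: 0.0174
finger_force: 30.0
```

Create bis.py:
```python
from bench import *
from h import *
o=get_obs();p={}
for n in("side","top"):
    s=snapshot(n)
    h=cv2.cvtColor(s["color"],cv2.COLOR_BGR2HSV);m=(h[...,0]>=8)&(h[...,0]<25)&(h[...,1]>90)&(h[...,2]>130)
    for a,c,k in blobs(m,150):
        if len(k)<6: continue
        e=cv2.fitEllipse(k);q=onz(s,*e[0],.027)
        if .25<q[0]<.7 and -.25<q[1]<.5: print(n,a,np.round(e[0],1),np.round(e[1],1),round(e[2]),q.round(4))
    np.savez(f"pics/{n}_l.npz",**s)
print(o["tool_pos"].round(4),o["ee_rot"].round(3),o["wrist_force"].round(1))
```

```bash
python3 bis.py
```

```text
side 377 [274.3 217.4] [17.3 25.6] 92 [0.4912 0.0678 0.027 ]
side 248 [252.6 255.9] [14.4 19.7] 88 [0.3268 0.0013 0.027 ]
side 282 [277.9 280. ] [16.1 20.3] 92 [ 0.3129 -0.1155  0.027 ]
top 255 [278.2 175.3] [17.1 17.3] 40 [0.6084 0.0106 0.027 ]
top 584 [260.6 210.1] [26.3 26.5] 62 [0.4935 0.0669 0.027 ]
top 324 [275.6 257.3] [19.2 19.6] 125 [0.3434 0.0182 0.027 ]
[ 0.485  -0.125   0.0683] [-3.141e+00 -1.000e-03  1.520e+00] [0.1 0.2 0.2]
```

Scaled: 0.006 m / 0.4 = 0.015.

Call:
creep_tool([
  {"jaw": 0, "xyz": [0.015, 0, 0]},
  {"jaw": 0, "xyz": [0.015, 0, 0]},
  {"jaw": 0, "xyz": [0.015, 0, 0]},
  {"jaw": 0, "xyz": [0.015, 0, 0]},
  {"jaw": 0, "xyz": [0.015, 0, 0]},
  {"jaw": 0},
])

```text
time: 17.85
tool_pos: [0.4865, -0.095, 0.0683]
ee_rot: [-3.141, -0.0, 1.52]
wrist_force: [-1.2, 0.6, -0.5]
width: 0.018
finger_force: 30.0
```

```bash
python3 bis.py
```

```text
side 357 [274.1 216.9] [16.7 25. ] 88 [0.4923 0.0699 0.027 ]
side 247 [252.6 256. ] [14.4 19.6] 89 [0.3267 0.0014 0.027 ]
side 284 [277.9 280. ] [16.2 20.3] 91 [ 0.3131 -0.1154  0.027 ]
top 254 [278.2 175.3] [17.  17.3] 20 [0.6083 0.0108 0.027 ]
top 585 [260.5 210. ] [26.2 26.6] 60 [0.4937 0.0669 0.027 ]
top 250 [273.8 257.2] [15.5 20.6] 179 [0.3438 0.0237 0.027 ]
[ 0.4865 -0.095   0.0683] [-3.141 -0.     1.52 ] [-1.2  0.6 -0.5]
```

Scaled: 0.006 m / 0.4 = 0.015, 0.005 m / 0.4 = 0.0125.

Call:
creep_tool([
  {"jaw": 0, "xyz": [0.015, 0, 0]},
  {"jaw": 0, "xyz": [0.015, 0, 0]},
  {"jaw": 0, "xyz": [0.015, 0, 0]},
  {"jaw": 0, "xyz": [0.015, 0, 0]},
  {"jaw": 0, "xyz": [0.015, 0, 0]},
  {"jaw": 0, "xyz": [0.0125, 0, 0]},
  {"jaw": 0},
])

```text
time: 18.53
tool_pos: [0.4883, -0.0602, 0.0683]
ee_rot: [-3.141, -0.0, 1.52]
wrist_force: [-0.1, 0.5, -0.5]
width: 0.0175
finger_force: 30.0
```

```bash
python3 bis.py
```

```text
side 292 [272.8 216.8] [16.  22.4] 100 [0.4897 0.0735 0.027 ]
side 248 [252.6 255.9] [14.4 19.7] 88 [0.3268 0.0013 0.027 ]
side 282 [277.9 280. ] [16.1 20.3] 92 [ 0.3129 -0.1155  0.027 ]
top 240 [277.6 175.2] [15.6 17.8] 14 [0.6085 0.0126 0.027 ]
top 588 [260.7 210. ] [26.2 26.8] 46 [0.4939 0.0666 0.027 ]
[ 0.4883 -0.0602  0.0683] [-3.141 -0.     1.52 ] [-0.1  0.5 -0.5]
```

Scaled: -0.006 m / 0.4 = -0.015, -0.004 m / 0.4 = -0.01.

Call:
creep_tool([
  {"jaw": 0, "xyz": [0, 0, -0.005]},
  {"jaw": 0, "xyz": [-0.0025, 0, -0.0075]},
  {"jaw": 0, "xyz": [-0.0025, 0, -0.0075]},
  {"jaw": 0, "xyz": [-0.0025, 0, -0.01]},
  {"jaw": 0, "xyz": [-0.0025, 0, -0.0125]},
  {"jaw": 0, "xyz": [0, 0, -0.0125]},
  {"jaw": 0, "xyz": [0, 0, -0.0125]},
  {"jaw": 0, "xyz": [0, 0, -0.0125]},
  {"jaw": 0, "xyz": [0, 0, -0.0125]},
  {"jaw": 0, "xyz": [0, 0, -0.0125]},
  {"jaw": 0, "xyz": [0, 0, -0.015]},
  {"jaw": 0, "xyz": [0, 0, -0.015]},
  {"jaw": 0, "xyz": [0, 0, -0.015]},
  {"jaw": 0, "xyz": [0, 0, -0.015]},
  {"jaw": 0, "xyz": [0, 0, -0.015]},
  {"jaw": 0, "xyz": [0, 0, -0.0125]},
  {"jaw": 0, "xyz": [0, 0, -0.01]},
  {"jaw": 0, "xyz": [0, 0, -0.0075]},
  {"jaw": 0},
  {"jaw": 0},
])

```text
time: 20.3
tool_pos: [0.4882, -0.0655, 0.1524]
ee_rot: [-3.141, 0.001, 1.519]
wrist_force: [-0.3, 0.8, -1.4]
width: 0.0178
finger_force: 30.0
```

```bash
python3 bis.py
```

```text
side 331 [275.  198.6] [15.9 25. ] 91 [0.5584 0.1284 0.027 ]
side 248 [252.6 255.9] [14.4 19.7] 88 [0.3268 0.0013 0.027 ]
side 283 [277.9 280. ] [16.1 20.3] 91 [ 0.313  -0.1155  0.027 ]
top 253 [277.9 175.3] [16.6 17.7] 4 [0.6081 0.0116 0.027 ]
top 677 [261.3 205.9] [28.1 28.8] 56 [0.5072 0.0645 0.027 ]
[ 0.4882 -0.0655  0.1524] [-3.141e+00  1.000e-03  1.519e+00] [-0.3  0.8 -1.4]
```

Run:
```python
from h import *
S=load("side_l");T=load("top_l")
print(tri(S,(275,198.6),T,(261.3,205.9)))
cv2.imwrite("pics/up.png",np.hstack([cv2.resize(S["color"][160:280,220:380],(400,300),interpolation=2),cv2.resize(T["color"][140:250,235:381],(398,300),interpolation=2)]))
```

```text
(array([0.49143206, 0.06313055, 0.11262101]), np.float64(0.00448241549135085))
```

View pics/up.png

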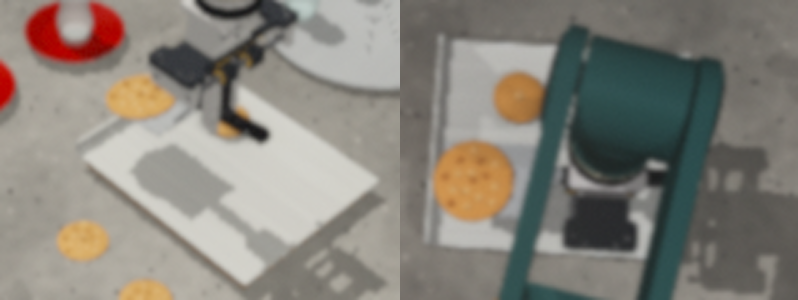

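The biscuit, at (140,97) in the left crop and (473,180) in the right, lies on the blade clear of the sheet. I'll carry it across with a smooth speed profile.

Scaled: 0.019 m / 0.4 = 0.0475, 0.0152 m / 0.4 = 0.038.

Call:
creep_tool([
  {"jaw": 0, "xyz": [0.0095, -0.0033, 0]},
  {"jaw": 0, "xyz": [0.019, -0.0063, 0]},
  {"jaw": 0, "xyz": [0.0285, -0.0095, 0]},
  {"jaw": 0, "xyz": [0.038, -0.0128, 0]},
  {"jaw": 0, "xyz": [0.0475, -0.0158, 0]},
  {"jaw": 0, "xyz": [0.0475, -0.0158, 0]},
  {"jaw": 0, "xyz": [0.0475, -0.0158, 0]},
  {"jaw": 0, "xyz": [0.0475, -0.0158, 0]},
  {"jaw": 0, "xyz": [0.0475, -0.0158, 0]},
  {"jaw": 0, "xyz": [0.0475, -0.0158, 0]},
  {"jaw": 0, "xyz": [0.0475, -0.0158, 0]},
  {"jaw": 0, "xyz": [0.0475, -0.0158, 0]},
  {"jaw": 0, "xyz": [0.0475, -0.0158, 0]},
  {"jaw": 0, "xyz": [0.038, -0.0128, 0]},
  {"jaw": 0, "xyz": [0.0333, -0.011, 0]},
  {"jaw": 0, "xyz": [0.0285, -0.0095, 0]},
  {"jaw": 0, "xyz": [0.019, -0.0063, 0]},
  {"jaw": 0, "xyz": [0.0095, -0.0033, 0]},
  {"jaw": 0},
  {"jaw": 0},
])

```text
time: 22.07
tool_pos: [0.415, 0.1989, 0.1522]
ee_rot: [-3.141, 0.001, 1.52]
wrist_force: [0.7, -0.3, -1.3]
width: 0.018
finger_force: 30.0
```

```bash
python3 bis.py
```

```text
side 256 [200.9 172.1] [13.2 25.8] 81 [0.476  0.4146 0.027 ]
side 181 [310.6 207.9] [12.1 17. ] 97 [0.6074 0.0125 0.027 ]
side 260 [252.6 255.9] [15.1 20. ] 86 [0.327  0.0016 0.027 ]
side 293 [277.8 280. ] [16.4 20.7] 90 [ 0.3129 -0.1152  0.027 ]
top 262 [278.4 175.4] [17.2 17.6] 129 [0.6079 0.0101 0.027 ]
[0.415  0.1989 0.1522] [-3.141e+00  1.000e-03  1.520e+00] [ 0.7 -0.3 -1.3]
```

Run:
```python
from h import *
S=load("side_l");T=load("top_l")
print(onz(S,200.9,172.1,.112),proj(T,[.4183,.3277,.11]),proj(S,[.4183,.3277,.11]))
h=cv2.cvtColor(T["color"],cv2.COLOR_BGR2HSV);m=(h[...,0]>=8)&(h[...,0]<25)&(h[...,1]>90)&(h[...,2]>110)
for a,c,k in blobs(m,25): print(a,c.round(1),cv2.boundingRect(k))
cv2.imwrite("pics/ser.png",np.hstack([cv2.resize(S["color"][130:240,150:297],(400,300),interpolation=2),cv2.resize(T["color"][170:290,110:270],(400,300),interpolation=2)]))
```

```text
[0.41429695 0.32953275 0.112     ] [171.02701572 230.65302622] [202.25123666 172.26378659]
839 [51.   7.9] (20, 0, 60, 22)
98 [85.   8.8] (81, 0, 8, 18)
6169 [236.2  11.6] (93, 0, 278, 30)
2405 [415.1  14.1] (369, 0, 92, 31)
1541 [492.6  15.2] (464, 0, 59, 31)
82 [ 6.1 11.4] (2, 4, 10, 13)
305 [ 16.7 138.3] (1, 129, 27, 18)
173 [422.9 171.5] (407, 165, 32, 14)
262 [278.3 175.4] (270, 167, 18, 18)
384 [411.8 203.1] (396, 177, 35, 39)
135 [430.  192.4] (414, 186, 32, 14)
69 [178.5 238.4] (174, 234, 11, 11)
297 [275.7 257.2] (266, 248, 20, 19)
292 [313. 262.] (304, 253, 19, 19)
```

View pics/ser.png

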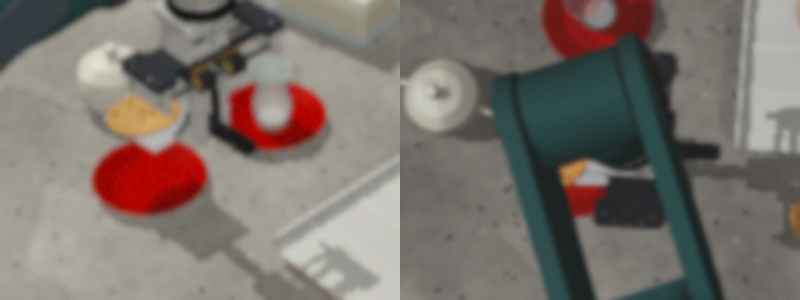

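The left crop shows the biscuit at (140,115) on the blade over the red saucer. In the right crop the arm hides most of it. I'll lower it, then give one short jerk back so it slips toward the nose.

Scaled: 0.006 m / 0.4 = 0.015, 0.004 m / 0.4 = 0.01.

Call:
creep_tool([
  {"jaw": 0, "xyz": [0, 0, 0.0075]},
  {"jaw": 0, "xyz": [0, 0, 0.015]},
  {"jaw": 0, "xyz": [0, 0, 0.015]},
  {"jaw": 0, "xyz": [0, 0, 0.015]},
  {"jaw": 0, "xyz": [0, 0, 0.015]},
  {"jaw": 0, "xyz": [0, 0, 0.015]},
  {"jaw": 0, "xyz": [0, 0, 0.015]},
  {"jaw": 0, "xyz": [0, 0, 0.015]},
  {"jaw": 0, "xyz": [0, 0, 0.015]},
  {"jaw": 0, "xyz": [0, 0, 0.015]},
  {"jaw": 0, "xyz": [0, 0, 0.015]},
  {"jaw": 0, "xyz": [0, 0, 0.01]},
  {"jaw": 0, "xyz": [0, 0, 0.0075]},
  {"jaw": 0},
  {"jaw": 0},
])

```text
time: 23.42
tool_pos: [0.4151, 0.1989, 0.0822]
ee_rot: [-3.141, 0.001, 1.519]
wrist_force: [0.2, 0.4, -2.4]
width: 0.0181
finger_force: 30.0
```

Create side.py:
```python
from bench import *
from h import *
import sys
s=snapshot("side");o=get_obs();z=float(sys.argv[1])
h=cv2.cvtColor(s["color"],cv2.COLOR_BGR2HSV);m=(h[...,0]>=8)&(h[...,0]<25)&(h[...,1]>90)&(h[...,2]>130);m[:140]=0;m[245:]=0;m[:,270:]=0
for a,c,k in blobs(m,60):
    x,y,w,hh=cv2.boundingRect(k);print(a,c.round(1),"box",x,y,w,hh,"ell",[np.round(q,1).tolist() for q in cv2.fitEllipse(k)],onz(s,*cv2.fitEllipse(k)[0],z).round(4))
print("r",[onz(s,*b[1],.012).round(4).tolist()+[int(b[0])] for b in blobs(((h[...,0]<6)|(h[...,0]>174))&(h[...,1]>150)&(h[...,2]>50),200)])
print(o["tool_pos"].round(4),o["wrist_force"].round(1))
np.savez("pics/side_l.npz",**s)
```

```bash
python3 side.py .045
```

```text
221 [199.9 189.1] box 191 181 22 16 ell [[199.9, 189.0], [13.7, 20.0], 101.2] [0.4025 0.3304 0.045 ]
r [[0.609, 0.2796, 0.012, 376], [0.3849, 0.3175, 0.012, 335]]
[0.4154 0.199  0.0825] [-0.9 -0.1 -1.6]
```

Scaled: -0.0415 m / 0.4 = -0.1038.

Call:
creep_tool([
  {"jaw": 0, "xyz": [-0.1038, 0, 0]},
  {"jaw": 0},
  {"jaw": 0},
])

```text
time: 23.72
tool_pos: [0.4134, 0.1564, 0.0828]
ee_rot: [3.141, 0.0, 1.516]
wrist_force: [1.0, 0.4, -1.7]
width: 0.0173
finger_force: 30.0
```

```bash
python3 side.py .043
```

```text
181 [202.6 193.5] box 193 187 21 14 ell [[202.9, 193.4], [9.9, 21.8], 67.4] [0.3963 0.308  0.043 ]
r [[0.3922, 0.349, 0.012, 325]]
[0.4135 0.1573 0.0828] [-0.8 -0.2 -1.6]
```

Run:
```python
from h import *
s=load("side_l")
from scipy.optimize import fsolve
t=np.linspace(0,2*np.pi,180)
def ext(x,y,z,tl=.14):
    P=[];
    for zo in(0,.003):
        q=np.array([proj(s,[x+.045*np.cos(a),y+.045*np.sin(a),z+zo-.045*np.sin(a)*tl]) for a in t]);P.append(q)
    P=np.vstack(P);return P[:,0].min(),P[:,1].max()
for L,B,z in((191,197,.043),(193,201,.043),(193,201,.037),(193,201,.032)):
    print(L,B,z,fsolve(lambda p:np.array(ext(*p,z))-[L-.0,B-.0],[.418,.32]).round(4))
print(ext(.4183,.3277,.043),ext(.4183,.3277,.035))
```

```text
191 197 0.043 [0.4145 0.3214]
193 201 0.043 [0.4066 0.3014]
193 201 0.037 [0.4103 0.3069]
193 201 0.032 [0.4135 0.3115]
(np.float64(190.6794089351783), np.float64(195.55073378744473)) (np.float64(190.93179859479756), np.float64(197.33449207046948))
```

Scaled: 0.003 m / 0.4 = 0.0075, 0.002 m / 0.4 = 0.005.

Call:
creep_tool([
  {"jaw": 0, "xyz": [0.0025, 0.0025, 0]},
  {"jaw": 0, "xyz": [0.005, 0.0025, 0]},
  {"jaw": 0, "xyz": [0.0075, 0, 0]},
  {"jaw": 0, "xyz": [0.0075, 0, 0]},
  {"jaw": 0, "xyz": [0.0075, 0, 0.005]},
  {"jaw": 0, "xyz": [0.0075, 0, 0.005]},
  {"jaw": 0, "xyz": [0.0075, 0, 0.005]},
  {"jaw": 0, "xyz": [0.005, 0, 0.005]},
  {"jaw": 0, "xyz": [0.0038, 0, 0.0075]},
  {"jaw": 0, "xyz": [0.0025, 0, 0.0075]},
  {"jaw": 0, "xyz": [0.0025, 0, 0.005]},
  {"jaw": 0, "xyz": [0, 0, 0.005]},
  {"jaw": 0, "xyz": [0, 0, 0.0025]},
  {"jaw": 0},
  {"jaw": 0},
])

```text
time: 25.02
tool_pos: [0.4162, 0.1808, 0.0633]
ee_rot: [-3.141, 0.001, 1.519]
wrist_force: [-0.5, 0.2, -1.3]
width: 0.0175
finger_force: 30.0
```

```bash
python3 side.py .02
```

```text
271 [199.7 194. ] box 189 185 24 18 ell [[199.9, 193.8], [15.8, 21.2], 85.1] [0.4032 0.3348 0.02  ]
r [[0.6193, 0.2685, 0.012, 254]]
[0.4163 0.1808 0.0634] [-0.8  0.  -2.2]
```

Run:
```python
from h import *
from scipy.optimize import fsolve
s=load("side_l");t=np.linspace(0,2*np.pi,180)
def ext(x,y,z,tl=.14):
    P=np.array([proj(s,[x+.045*np.cos(a),y+.045*np.sin(a),z+zo-.045*np.sin(a)*tl]) for a in t for zo in(0,.003)]);return P[:,0].min(),P[:,1].max()
for z in(.012,.016,.02): print(z,fsolve(lambda p:np.array(ext(*p,z))-[189,203],[.418,.32]).round(4))
```

```text
0.012 [0.4101 0.3319]
0.016 [0.4077 0.3282]
0.02 [0.4052 0.3245]
```

Scaled: -0.0415 m / 0.4 = -0.1038, -0.03 m / 0.4 = -0.075.

Call:
creep_tool([
  {"jaw": 0, "xyz": [0.0025, 0.005, 0]},
  {"jaw": 0, "xyz": [0.0025, 0.005, 0]},
  {"jaw": 0},
  {"jaw": 0},
  {"jaw": 0, "xyz": [-0.1038, 0, 0]},
  {"jaw": 0, "xyz": [-0.1013, 0, -0.0175]},
  {"jaw": 0, "xyz": [-0.09, 0, -0.05]},
  {"jaw": 0, "xyz": [-0.075, 0, -0.05]},
  {"jaw": 0, "xyz": [0, 0, -0.05]},
  {"jaw": 0},
  {"jaw": 0},
])

```text
time: 25.98
tool_pos: [0.4137, 0.0347, 0.1313]
ee_rot: [3.139, 0.0, 1.518]
wrist_force: [0.9, 1.0, -2.5]
width: 0.0178
finger_force: 30.0
```

```bash
python3 bis.py; python3 side.py .01
```

```text
side 429 [202.9 194.7] [18.8 26.9] 83 [0.4026 0.3175 0.027 ]
side 181 [310.6 207.9] [12.1 17. ] 97 [0.6074 0.0125 0.027 ]
side 252 [252.7 255.8] [14.8 19.6] 86 [0.3274 0.0016 0.027 ]
side 287 [278.  280.1] [16.3 20.5] 93 [ 0.3131 -0.1158  0.027 ]
top 262 [278.4 175.4] [17.2 17.6] 129 [0.6079 0.0101 0.027 ]
top 645 [176.9 233.6] [27.3 28.3] 58 [0.4169 0.3312 0.027 ]
top 180 [310.7 262.3] [14.3 19.3] 160 [ 0.3284 -0.0923  0.027 ]
[0.4137 0.0347 0.1313] [3.139 0.    1.518] [ 0.9  1.  -2.5]
428 [202.9 194.7] box 190 185 27 20 ell [[202.9, 194.7], [18.8, 26.8], 83.2] [0.414 0.333 0.01 ]
r [[0.5786, 0.333, 0.012, 217], [0.4218, 0.3231, 0.012, 429]]
[0.4117 0.0357 0.1286] [-0.  -0.1 -1. ]
```

Scaled: -0.0303 m / 0.4 = -0.0758, 0.0133 m / 0.4 = 0.0333.

Call:
creep_tool([
  {"jaw": 0, "xyz": [-0.0758, 0.0333, 0]},
  {"jaw": 0, "xyz": [-0.0758, 0.0333, 0]},
  {"jaw": 0, "xyz": [-0.0758, 0.0333, 0]},
  {"jaw": 0, "xyz": [-0.0758, 0.0333, 0]},
  {"jaw": 0, "xyz": [-0.0758, 0.0333, 0]},
  {"jaw": 0, "xyz": [-0.0758, 0.0333, 0]},
  {"jaw": 0},
  {"jaw": 0, "xyz": [0, 0, 0.03]},
  {"jaw": 0, "xyz": [0, 0, 0.03]},
  {"jaw": 0, "xyz": [0, 0, 0.03]},
  {"jaw": 0, "xyz": [0, 0, 0.03]},
  {"jaw": 0, "xyz": [0, 0, 0.025]},
  {"jaw": 0, "xyz": [0, 0, 0.0125]},
  {"jaw": 0, "xyz": [0, 0, 0.0125]},
  {"jaw": 0, "xyz": [0, 0, 0.01]},
  {"jaw": 0, "xyz": [0, 0, 0.0075]},
  {"jaw": 0},
])

```text
time: 27.55
tool_pos: [0.483, -0.1508, 0.0552]
ee_rot: [-3.141, 0.0, 1.519]
wrist_force: [0.2, 0.8, -0.3]
width: 0.0176
finger_force: 30.0
```

Run:
```python
from h import *
from bench import *
S=snapshot("side");T=snapshot("top");c={}
for n,s in(("S",S),("T",T)):
    h=cv2.cvtColor(s["color"],cv2.COLOR_BGR2HSV);H,a,v=cv2.split(h)
    w=np.zeros(H.shape,bool)
    if n=="S": w[170:225,170:235]=1
    else: w[205:260,150:210]=1
    o=((H>=8)&(H<25)&(a>90)&(v>130))&w; r=((((H<6)|(H>174))&(a>150)&(v>50))&w)|o
    for lab,m in(("bis",o),("sau",r)):
        A,_,k=max(blobs(m),key=lambda b:b[0]);c[n+lab]=cv2.fitEllipse(cv2.convexHull(k))[0];print(n,lab,A,np.round(c[n+lab],1),cv2.fitEllipse(k)[1])
for l in("bis","sau"): print(l,tri(S,c["S"+l],T,c["T"+l]))
```

```text
S bis 428 [202.9 194.7] (18.787921905517578, 26.81893539428711)
S sau 854 [204.6 194.5] (26.41568946838379, 40.57659912109375)
T bis 647 [176.9 233.6] (27.387550354003906, 28.25165367126465)
T sau 1528 [179.4 233.5] (42.7765007019043, 44.621116638183594)
bis (array([0.41835165, 0.33777698, 0.00415885]), np.float64(0.0015057300825242813))
sau (array([0.41836473, 0.32781088, 0.01118562]), np.float64(0.0014645209587645866))
```

Scaled: 0.003 m / 0.4 = 0.0075, 0.002 m / 0.4 = 0.005.

Call:
creep_tool([
  {"jaw": 0, "xyz": [0, 0, 0.0075]},
  {"jaw": 0, "xyz": [0, 0, 0.0075]},
  {"jaw": 0, "xyz": [0, 0, 0.005]},
  {"jaw": 0},
  {"jaw": 0},
])

```text
time: 28.07
tool_pos: [0.4832, -0.151, 0.0475]
ee_rot: [-3.141, 0.001, 1.519]
wrist_force: [0.1, -0.0, 1.1]
width: 0.0181
finger_force: 30.0
```

Call:
creep_tool([
  {"jaw": 0, "xyz": [0, 0, 0.005]},
  {"jaw": 0},
  {"jaw": 0},
])

```text
time: 28.32
tool_pos: [0.4834, -0.1514, 0.046]
ee_rot: [3.141, 0.002, 1.519]
wrist_force: [-0.3, -1.2, 3.3]
width: 0.0177
finger_force: 30.0
```

Now flat on the sheet. Release and back off upward.

Scaled: -0.035 m / 0.4 = -0.0875, -0.03 m / 0.4 = -0.075.

Call:
creep_tool([
  {"jaw": 0.06},
  {"jaw": 0.06},
  {"jaw": 0.06},
  {"jaw": 0.06},
  {"jaw": 0.06},
  {"jaw": 0.06},
  {"jaw": 0.06},
  {"jaw": 0.06},
  {"jaw": 0.06, "xyz": [0, 0, -0.05]},
  {"jaw": 0.06, "xyz": [0, 0, -0.075]},
  {"jaw": 0.06, "xyz": [0, 0, -0.0875]},
  {"jaw": 0.06, "xyz": [0, 0, -0.0875]},
  {"jaw": 0.06, "xyz": [0, 0, -0.0875]},
  {"jaw": 0.06},
  {"jaw": 0.06},
  {"jaw": 0.06},
  {"jaw": 0.06},
  {"jaw": 0.06},
])

```text
time: 29.82
tool_pos: [0.4821, -0.1504, 0.1981]
ee_rot: [-3.137, -0.001, 1.519]
wrist_force: [-1.3, 0.1, 0.3]
width: 0.0598
finger_force: 0.0
```

```bash
python3 bis.py
```

Run:
```python
from h import *
s=load("side_l");m=np.zeros((420,560),bool);m[200:330,280:430]=s["color"][200:330,280:430].max(2)<55
for a,c,k in blobs(m,25):print(a,c.round(1),cv2.boundingRect(k),onz(s,*c,.0665).round(3))
```

```text
side 428 [202.9 194.7] [18.8 26.8] 83 [0.4027 0.3174 0.027 ]
side 164 [309.9 207.9] [12.1 15.3] 105 [0.6056 0.014  0.027 ]
side 247 [252.6 256. ] [14.4 19.6] 89 [0.3267 0.0014 0.027 ]
side 282 [277.9 280. ] [16.1 20.3] 92 [ 0.3129 -0.1155  0.027 ]
top 258 [278.3 175.4] [17.  17.5] 130 [0.6078 0.0104 0.027 ]
top 649 [176.9 233.6] [27.4 28.3] 59 [0.417  0.3314 0.027 ]
top 324 [275.6 257.3] [19.2 19.6] 125 [0.3434 0.0182 0.027 ]
[ 0.4821 -0.1504  0.1981] [-3.137e+00 -1.000e-03  1.519e+00] [-1.3  0.1  0.3]
103 [332.4 249.3] (318, 239, 28, 21) [ 0.483 -0.174  0.066]
```

```bash
python3 -c "
from bench import *;print(close_job())"
```

```text
the job is handed in; nothing more can be done
None
```

I handed the job in at about 30 s, with no verdict returned. By my measurements the biscuit lies in the unmoved red saucer about 10 mm or less off centre, and the spatula lies blade down on the baking sheet, clear of both saucers.

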